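# Set out the guest's wash things in the rattan baskets

## Task

Set out the guest's wash things on the bathroom shelf: stand the small shampoo bottle upright in the round rattan basket, lay the steel tongue cleaner flat on the floor of the oblong one, and lift the small coconut dish out of the big one it is nested in and set it upright on the floor of the oblong basket too. Once the small dish stands there, put the loose hair clip into it. Leave the big bottle, the big coconut dish, the teaspoon and the mug where they are.

Things in the scene. Friction and masses are not known exactly. Their poses are not given: they have to be found in the camera images.
- basket_round: Round rattan basket, open on top, fixed to the shelf board. Outside 152 mm across, inner radius 67 mm, wall and rim top 62 mm above its underside, floor 6 mm thick. Origin: centre of its underside. The flat shelf board, on which everything stands, is at z = 0.022 m. The oblong basket is next to it, right or left.
- basket_oblong: Oblong rattan basket, a shallow rectangular tray, fixed to the shelf board. Inside 146 mm along its x (its short side, roughly away from the robot) and 236 mm along its y (long side); rim top 42 mm above its underside, floor 7 mm thick. Origin: centre of its underside, z up.
- bottle_small: Small (travel size) blue plastic shampoo bottle, closed, standing: a straight round cylinder 40 mm in diameter and 120 mm high with its cap, about 140 g. Origin: centre of its underside, z up its axis. Belongs in the round basket.
- bottle_big: Big blue shampoo bottle of the same shape, 60 mm in diameter and 165 mm high, standing. Origin: centre of its underside. Stays where it is.
- dish_small: Small coconut shell dish, round, nested in the big coconut dish at the start and standing 22 mm proud of that one's rim. 38 mm high; outside 64 mm across (straight from 14 mm above its underside up to the rim), 52 mm at the foot; wall 4 mm, floor 5 mm thick (inside 56 mm across at the rim). About 60 g; it lifts straight up out of the big dish. Origin: centre of its underside, z up.
- dish_big: Big coconut shell dish, round, 81 mm across the rim, 22 mm high, floor 6 mm thick, about 160 g; the small dish stands loosely in it on its floor. Origin: centre of its underside. Stays where it is.
- tongue_cleaner: Stainless steel tongue cleaner lying flat: a U of steel strip standing on edge, 10 mm high, 115 mm long (x from -59 to +55 mm), its two legs parallel to its x axis, 45 mm apart outside (48 mm over the thicker handle ends at -x); the bend is at +x. It can be gripped across both legs at its origin. About 45 g. Origin: on the underside, midway between the legs, z up.
- teaspoon: Steel teaspoon, 130 mm long, lying along its x axis. Origin: centre of its underside. Stays where it is.
- hair_clip: Small black plastic claw hair clip, standing on its teeth with its two finger tabs on top: 36 mm long along its x, 16 mm wide along its y, 32 mm high; the tabs (the top 14 mm) are 22 mm long and 10 mm wide along y, the place to grip it. Rigid, about 20 g. Origin: centre of its underside, z up.
- mug: White ceramic mug, 76 mm across, 90 mm high, with a handle at its +y. Origin: centre of its underside. Stays where it is. (At the far left corner of the board, x 0.73, y 0.43 m, out of the way, stands a fixed steel clamp about 90 mm high with a bigger hair clip hooked on it: not part of the job.)
Mind the look-alikes: they are no part of the job. What is shaped like the bottle_small but red or white is not meant.

How it is judged (in metres and radians):
On the way, in this order (a step that is already met when the one before it is completed fails the run):
1. the small coconut dish stands upright on the floor of the oblong basket, released (x of dish_small in the frame of basket_oblong between -0.045 and 0.045 m and y of dish_small in the frame of basket_oblong between -0.09 and 0.09 m and z of dish_small in the frame of basket_oblong below 0.014 m and angle between dish_small's own z axis and vertical below 0.15 rad and linear speed of dish_small below 0.03 m/s and contact force between dish_small and the fingers below 0.05 N), for 0.2 s.
2. the hair clip lies in the small dish in the oblong basket, released (x of dish_small in the frame of basket_oblong between -0.045 and 0.045 m and y of dish_small in the frame of basket_oblong between -0.09 and 0.09 m and z of dish_small in the frame of basket_oblong below 0.014 m and angle between dish_small's own z axis and vertical below 0.15 rad and horizontal distance between hair_clip and dish_small below 0.028 m and z of hair_clip in the frame of dish_small between 0.002 and 0.038 m and contact force between hair_clip and the fingers below 0.05 N), for 0.2 s.
At the end, for the whole second after the job is handed in: Small bottle upright on the round basket's floor; tongue cleaner flat and small dish upright on the oblong basket's floor (bottle within 0.12 rad, the others 0.15); hair clip inside the small dish; all released, at rest; big bottle, big dish, teaspoon and mug within 30 mm of their starts (horizontal distance between bottle_small and basket_round below 0.052 m and z of bottle_small in the frame of basket_round below 0.014 m and angle between bottle_small's own z axis and vertical below 0.12 rad and x of tongue_cleaner in the frame of basket_oblong between -0.06 and 0.06 m and y of tongue_cleaner in the frame of basket_oblong between -0.105 and 0.105 m and z of tongue_cleaner in the frame of basket_oblong below 0.018 m and angle between each of tongue_cleaner, dish_small's own z axis and vertical below 0.15 rad and x of dish_small in the frame of basket_oblong between -0.045 and 0.045 m and y of dish_small in the frame of basket_oblong between -0.09 and 0.09 m and z of dish_small in the frame of basket_oblong below 0.014 m and horizontal distance between hair_clip and dish_small below 0.028 m and z of hair_clip in the frame of dish_small between 0.002 and 0.038 m and linear speed of each of bottle_small, dish_small, tongue_cleaner, hair_clip below 0.03 m/s and distance of each of bottle_big, dish_big, teaspoon, mug from where it was at the start of the episode below 0.03 m); the robot touches nothing.
It fails at once if bottle big pushed more than 30 mm from its place or tipped over (distance of bottle_big from where it was at the start of the episode above 0.03 m or angle between bottle_big's own z axis and vertical above 0.5 rad).
It fails at once if dish big pushed more than 30 mm from its place or tipped over (distance of dish_big from where it was at the start of the episode above 0.03 m or angle between dish_big's own z axis and vertical above 0.5 rad).
It fails at once if teaspoon pushed more than 30 mm from its place (distance of teaspoon from where it was at the start of the episode above 0.03 m).
It fails at once if mug pushed more than 30 mm from its place or tipped over (distance of mug from where it was at the start of the episode above 0.03 m or angle between mug's own z axis and vertical above 0.5 rad).
It also fails if it takes over 106 s, if anything falls off the work surface, if the arm or the gripper's body presses on something with over 40 N, if the wrist force passes 120 N, or if a joint passes its speed limit or range.

## Robot

A 7-joint arm with a two-finger parallel gripper is mounted at the origin on the work surface. World frame = base frame: x ahead of the robot, y to its left, z up, the work surface at z = 0. Lengths are in m, angles in degrees, forces in N, time in s.
With the tool pointing down it reaches from about 0.425 to 0.875 m from the base axis. Payload 8.4 kg.
Tool frame: the origin (TCP) lies between the finger pads; the fingertips stand 25 mm ahead of it and the grasp point (between the pads) lies 6 mm ahead of it (robot.tips_ahead is the distance from the TCP to the fingertips, in m); y points along the fingers, x is the direction in which the jaws open and shut, and the axes are right-handed (so a half turn about y gives the same grasp; the last joint's range is limited). The gripper opens to 85 mm and grips with 20 to 120 N. Pads are 22 mm wide; open, the fingers measure 114 mm over their backs; the gripper's body (76 mm by 85 mm) begins 54 mm behind the grasp point. The pads swing forward as they close: fully open they stand 13 mm farther back than shut.
Start: joints at [71.207, 19.091, 2.286, 83.961, -0.768, 76.965, -3.352], TCP at [0.147, -0.633, 0.228] pointing down, gripper open.
Joint ranges: [-147.57, 147.57], [-21.85, 119.76], [-74.77, 79.35], [14.55, 137.4], [-85.83, 265.84], [4.83, 119.75], [-152.11, 152.11]. Speed limits (degrees/s): [127.2, 127.2, 159.86, 159.86, 180, 180, 180].

## Interface

Orientations are given as [roll, pitch, yaw] about the fixed x, y, z axes, in that order (R = Rz(yaw) Ry(pitch) Rx(roll)).
In Python, from rig import robot gives the robot as it stands.
- The arm moves only by the tool jog_arm, never from a script. Its argument "plan" is a list that holds one entry, the list of rows, each a list of 7 numbers: the shift along the world's x, y, z in m, then the turn, a rotation vector about the world's x, y, z in rad, then the opening, from 0 (shut) to 1 (fully open). A call has 1 to 5 rows; each row is the pose to reach, as a shift and turn from the pose commanded when the call began; what a row does not reach only later rows make up. A row lasts 1/8 s, in which the tool goes at most 62.5 mm and 10.7 degrees, less where a joint would pass 70% of its speed; a pose out of reach is approached as far as the arm can. A call with a gripper value outside its range is refused whole. The fingers move at their own pace and stop on an object; "force" is the grip in N (left out, the last holds). Time passes only in rows, so rows that repeat a pose let the fingers close. It gives the time, the measured TCP pose, the force and the opening at its end, in the units of the state.
- robot.read_state(): the state, without advancing time (a new reading comes with each control period).
- robot.capture(name): name is "scene" or "top" or "wrist"; returns a dict with "frame" (384x512x3 uint8, red, green, blue), "depth" (384x512 float32, m along the optical axis (not along the pixel's ray), 0 where there is no reading), "camera_matrix" (3x3 intrinsics, pixels), "D" ([k1, k2, p1, p2, k3] as OpenCV has them; the pictures are not rectified), "rvec" (rotation vector, rad) and "tvec" (3), from world to camera coordinates, as OpenCV has them. Camera axes: x right, y down, z forward; pixel columns grow to the right and rows downward; lengths in m; the calibration is good to about 2 mm. A picture is of the moment at which its call begins.
- robot.sign_off(): hands the job in, once; it reports no verdict.
The state is a dict: "time": time; "joints": joint angles; "joint_vel": joint speeds; "tau": joint torques, N m; "eef_pos": TCP position; "eef_rot": TCP orientation; "contact_force": force on the tool from outside, world axes, zero at the start; "moment": the same for the moment, N m; "finger_gap": finger opening in m.
Only numpy, scipy, OpenCV 4.12 (cv2) and the standard library are available. Lean on these libraries where they do the work, as an engineer would, in place of code of your own. Each camera call takes 0.05 s, during which the arm holds its last target. There are 200 camera calls.

## Working session

There is one attempt and no reset: what is moved stays moved. The work goes in short steps, Python scripts to look and compute and a tool call to move; the robot and the scene stay as the last step left them, time stands still between calls to the robot, and variables do not carry over. Pictures are saved under pics/ and viewed, about 12 in all and at most 16, crops included, and the job is handed in when it is done.

Besides the shell and the picture viewer there is one more tool, called after "Request:" in YAML: its name, and indented under it one key for each argument. jog_arm: Moves the arm, as the interface text tells. Its arguments: {"type":"object","properties":{"plan":{"type":"array","items":{"type":"array","items":{"type":"array","items":{"type":"number"}}}},"force":{"type":"number"}},"required":["plan"]}

```bash
mkdir -p pics; cat > h.py <<'E'
import numpy as np, cv2
from rig import robot
def cap(n):
    c=robot.capture(n); c['R']=cv2.Rodrigues(np.array(c['rvec'],float))[0]; c['t']=np.array(c['tvec'],float).ravel(); return c
def ray(c,uv):
    p=cv2.undistortPoints(np.array(uv,float).reshape(-1,1,2),np.array(c['camera_matrix'],float),np.array(c['D'],float)).reshape(-1,2)
    d=np.c_[p,np.ones(len(p))]; return -c['R'].T@c['t'], d@c['R'], d
def plane(c,uv,z):
    o,w,_=ray(c,uv); return o+w*((z-o[2])/w[:,2])[:,None]
def cloud(c):
    h,w=c['depth'].shape; uv=np.stack(np.meshgrid(np.arange(w),np.arange(h)),-1).reshape(-1,2)
    o,r,_=ray(c,uv); return (o+r*c['depth'].reshape(-1,1)).reshape(h,w,3)
def save(c,n,box=None,s=1):
    f=c['frame'][:,:,::-1]
    if box: f=f[box[1]:box[3],box[0]:box[2]]
    cv2.imwrite('pics/'+n,cv2.resize(f,None,fx=s,fy=s,interpolation=cv2.INTER_CUBIC))
E
python3 - <<'E'
from h import *
a=cap('scene');b=cap('top')
np.savez('s0.npz',**a);np.savez('t0.npz',**b)
save(a,'s0.png',s=1.5);save(b,'t0.png',s=1.5)
for c in(a,b): print(-c['R'].T@c['t'])
print(robot.read_state())
E
```

```text
[1.34507215 0.16285868 0.92387679]
[0.31141345 0.01906318 0.94940087]
{'time': 0.1, 'joints': array([71.20873828, 19.12795642,  2.2841626 , 84.00631943, -0.76727576,
       76.96370062, -3.35040492]), 'joint_vel': array([-0.04281399, -0.01837272,  0.03713563, -0.18166319,  0.06845799,
       -0.03739302, -0.01321126]), 'tau': array([ 5.42946989e-03, -6.60007668e+01,  1.37122013e+00, -4.06470251e+01,
        1.73099589e-02,  9.00411542e-03, -3.17382217e-05]), 'eef_pos': array([ 0.14729057, -0.63267162,  0.22680452]), 'eef_rot': array([-9.00058797e+01,  8.25400390e-02, -7.68914853e+01]), 'contact_force': array([ 0.11295829, -0.06895152, -0.01960651]), 'moment': array([ 0.03890789, -0.00079394, -0.11005632]), 'finger_gap': 0.0851271766310789}
```

View pics/s0.png

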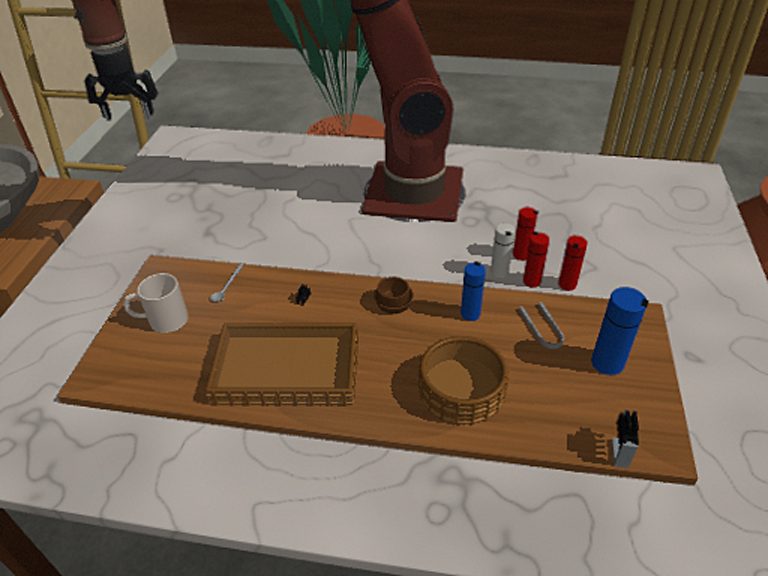

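View pics/t0.png

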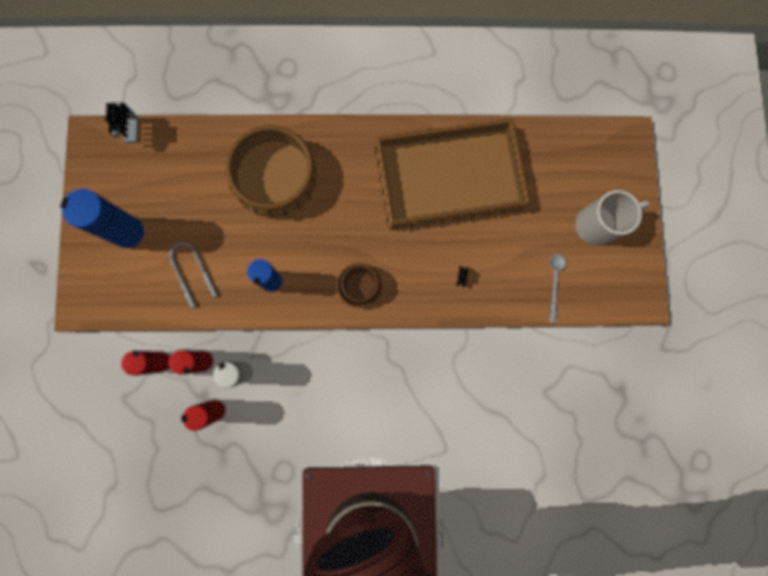

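The scene view (1.5x) shows the small blue bottle (473,292), big blue bottle (620,330), nested dishes (393,293), U-shaped cleaner (542,325), clip (302,294), round basket (463,378) and oblong basket (285,362). The red and white bottles are look-alikes standing off the board. In the top view the same things are the small bottle (263,273), dishes (360,285), clip (463,276), cleaner (193,273), round basket (272,170) and oblong basket (453,175).

```bash
cat > m.py <<'E'
from h import *
def comp(P,m,minn=15):
    n,l,s,_=cv2.connectedComponentsWithStats(m.astype(np.uint8),connectivity=8)
    return [(s[i],P[l==i],l==i) for i in range(1,n) if s[i,4]>=minn]
for f in('t0','s0'):
    c=dict(np.load(f+'.npz')); P=cloud(c); F=c['frame']
    hsv=cv2.cvtColor(F,cv2.COLOR_RGB2HSV)
    ok=(c['depth']>0)&(P[...,0]>.38)&(P[...,0]<.85)&(abs(P[...,1])<.6)
    print(f,'board z',np.median(P[ok&(hsv[...,1]>100)][:,2]))
    masks=dict(blue=ok&(hsv[...,0]>100)&(hsv[...,0]<130)&(hsv[...,1]>150)&(P[...,2]>.03),
      tall=ok&(P[...,2]>.029))
    for k,m in masks.items():
        for s,p,mm in comp(P,m):
            zt=np.percentile(p[:,2],97); top=p[p[:,2]>zt-.006]
            (rc,rs,ra)=cv2.minAreaRect(top[:,:2].astype(np.float32)*1000)
            print(k,'px',s[:2]+s[2:4]//2,s[4],'zt %.3f'%zt,'lo',p[:,:2].min(0).round(3),'hi',p[:,:2].max(0).round(3),'top rect',np.round(rc),np.round(rs),round(ra,1))
E
python3 m.py
```

```text
t0 board z 0.022755795455332906
blue px [ 68 145] 1104 zt 0.189 lo [0.5   0.393] hi [0.555 0.451] top rect [528. 422.] [55. 54.] 67.8
blue px [176 183] 262 zt 0.144 lo [0.418 0.149] hi [0.454 0.183] top rect [438. 166.] [35. 31.] 44.7
tall px [81 81] 441 zt 0.110 lo [0.682 0.415] hi [0.749 0.442] top rect [717. 429.] [17. 34.] 89.6
tall px [302 116] 4146 zt 0.065 lo [ 0.529 -0.291] hi [ 0.726 -0.018] top rect [ 628. -154.] [167. 257.] 8.8
tall px [180 114] 1537 zt 0.086 lo [0.551 0.089] hi [0.706 0.24 ] top rect [629. 165.] [149. 149.] 28.2
tall px [179 110] 32 zt 0.032 lo [0.639 0.153] hi [0.661 0.199] top rect [651. 176.] [19. 47.] 7.5
tall px [168 119] 17 zt 0.032 lo [0.616 0.196] hi [0.633 0.211] top rect [626. 202.] [14. 17.] 60.3
tall px [ 67 145] 1312 zt 0.189 lo [0.499 0.393] hi [0.56  0.456] top rect [530. 424.] [59. 58.] 19.9
tall px [408 145] 1066 zt 0.114 lo [ 0.5   -0.488] hi [ 0.576 -0.384] top rect [ 538. -422.] [74. 75.] 89.9
tall px [122 184] 102 zt 0.035 lo [0.392 0.301] hi [0.507 0.346] top rect [453. 309.] [116.  45.] 23.6
tall px [137 184] 60 zt 0.034 lo [0.412 0
[... 937 characters left out ...]
0.056 lo [ 0.431 -0.181] hi [ 0.466 -0.16 ] top rect [ 446. -171.] [12. 20.] 68.0
tall px [413 220] 1319 zt 0.189 lo [0.5   0.395] hi [0.565 0.454] top rect [533. 425.] [60. 56.] 23.0
tall px [366 216] 104 zt 0.035 lo [0.394 0.294] hi [0.512 0.345] top rect [456. 308.] [118.  47.] 24.0
tall px [352 211] 36 zt 0.036 lo [0.413 0.266] hi [0.468 0.292] top rect [440. 278.] [60.  6.] 25.1
tall px [188 242] 4224 zt 0.065 lo [ 0.535 -0.29 ] hi [ 0.734 -0.017] top rect [ 632. -155.] [166. 257.] 8.7
tall px [309 253] 2289 zt 0.086 lo [0.558 0.089] hi [0.71  0.242] top rect [632. 166.] [148. 150.] 41.2
tall px [417 291] 507 zt 0.111 lo [0.685 0.415] hi [0.753 0.442] top rect [719. 429.] [17. 34.] 88.8
```

Request:
jog_arm:
  plan:
    - [[0.06,0.05,0.005,0,0,0.18,1],[0.11,0.1,0.01,0,0,0.36,1],[0.16,0.14,0.015,0,0,0.54,1],[0.21,0.18,0.02,0,0,0.72,1],[0.26,0.22,0.02,0,0,0.9,1]]

```text
time: 0.72
eef_pos: [0.3861, -0.4297, 0.2471]
eef_rot: [-90.0, -0.0, -25.0]
contact_force: [-0.1, -0.2, 0.3]
finger_gap: 0.0848
```

Request:
jog_arm:
  plan:
    - [[0.02,0.06,0,0,0,0.18,1],[0.03,0.12,0,0,0,0.36,1],[0.03,0.18,0,0,0,0.54,1],[0.03,0.24,0,0,0,0.596,1],[0.03,0.3,0,0,0,0.596,1]]

```text
time: 1.35
eef_pos: [0.4144, -0.1292, 0.2467]
eef_rot: [-90.0, 0.0, 8.9]
contact_force: [0.7, 0.1, 0.1]
finger_gap: 0.0856
```

Request:
jog_arm:
  plan:
    - [[-0.002,0.06,0,0,0,0,1],[-0.004,0.12,0,0,0,0,1],[-0.008,0.126,0,0,0,0,1],[-0.008,0.126,0,0,0,0,1]]

```text
time: 1.85
eef_pos: [0.4066, -0.0054, 0.2469]
eef_rot: [-90.0, 0.0, 8.9]
contact_force: [0.3, -0.8, -0.3]
finger_gap: 0.0856
```

```bash
python3 - <<'E'
from h import *
print(robot.tips_ahead)
c=cap('wrist'); np.savez('w1.npz',**c); save(c,'w1.png'); s=robot.read_state(); print(s['eef_pos'],s['eef_rot'],s['joints'])
P=cloud(c); ok=c['depth']>0
m=ok&(P[...,2]>.06)&(P[...,2]<.075)&(np.hypot(P[...,0]-.43,P[...,1]-.013)<.06)
p=P[m]; print(m.sum(), p.min(0),p.max(0)); print(cv2.minEnclosingCircle(p[:,:2].astype(np.float32)))
for y,x in np.argwhere(ok)[::20000]: print(x,y,P[y,x])
E
```

```text
0.025
[ 0.4067342  -0.00618365  0.24680958] [-9.00208046e+01  1.74394682e-02  8.76711348e+00] [ 38.22209836 -10.40168112 -37.79354347 111.55860185  -6.5016727
  76.79125995  11.14769393]
539 [ 0.39891603 -0.01925396  0.06001887] [0.46197255 0.04357822 0.06845277]
((0.4303498864173889, 0.011974941939115524), 0.03191617503762245)
0 0 [0.04569043 0.1535314  0.00145615]
106 39 [0.18270722 0.12665089 0.00029562]
221 78 [3.38946884e-01 1.01357126e-01 9.93540161e-06]
345 117 [0.51254356 0.07725192 0.02188443]
457 156 [0.68618017 0.05078894 0.01951964]
65 196 [ 0.11407769 -0.10597513  0.00080463]
171 235 [ 0.28424463 -0.14807371  0.00067684]
273 274 [ 0.4557191  -0.16820728  0.04126592]
386 313 [0.44905666 0.01255382 0.31903077]
501 352 [ 1.42805574 -0.64489127 -0.34133597]
```

View pics/w1.png

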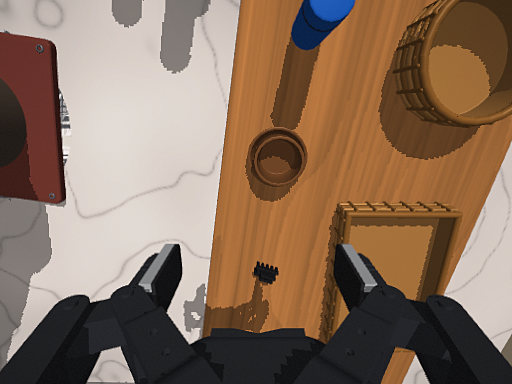

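The wrist view shows the nested dishes at (279,155), concentric, with the clip at (266,270). The small dish's rim circle is centred at (0.430, 0.012) with r 32 mm, and its top is at z 0.067, which fits the 64 mm and 0.066 expected.

Request:
jog_arm:
  plan:
    - [[0.023,0.018,-0.05,0,0,0,1],[0.023,0.018,-0.1,0,0,0,1],[0.023,0.018,-0.14,0,0,0,1],[0.023,0.018,-0.165,0,0,0,1],[0.023,0.018,-0.175,0,0,0,1]]

```text
time: 2.52
eef_pos: [0.4291, 0.0115, 0.0704]
eef_rot: [-89.9, 0.2, 8.7]
contact_force: [0.1, 0.6, 0.3]
finger_gap: 0.0854
```

Request:
jog_arm:
  plan:
    - [[0,0,0,0,0,0,0.6],[0,0,0,0,0,0,0.6],[0,0,0,0,0,0,0.5],[0,0,0,0,0,0,0.5]]
  force: 25

```text
time: 3.02
eef_pos: [0.4302, 0.0127, 0.0725]
eef_rot: [-90.0, -0.0, 8.8]
contact_force: [0.4, -0.6, 0.2]
finger_gap: 0.0424
```

```bash
python3 - <<'E'
from h import *
s=robot.read_state(); print(s['eef_pos'],s['eef_rot'],s['finger_gap'],s['contact_force'])
c=cap('wrist'); save(c,'w2.png',s=1.5)
E
```

```text
[0.43022061 0.01274277 0.0724738 ] [-9.00341484e+01 -4.99643102e-02  8.82049640e+00] 0.04236941643533717 [ 0.37703629 -0.55814053  0.18793979]
```

View pics/w2.png

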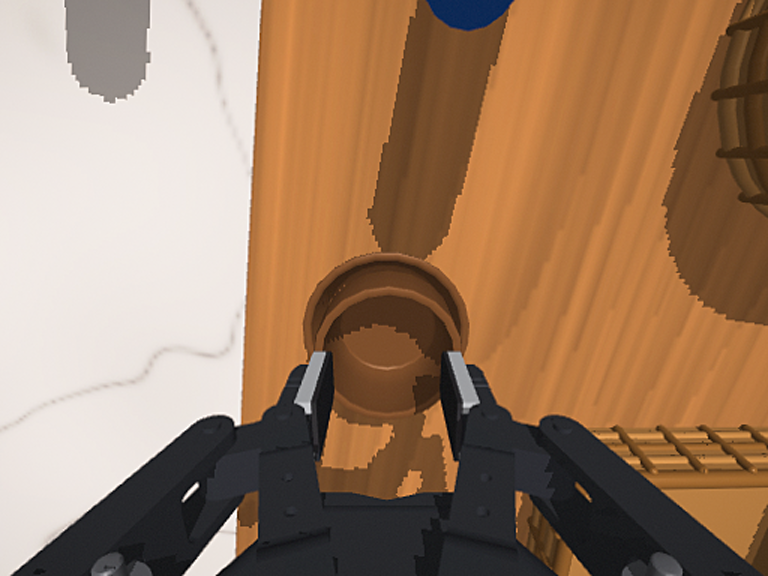

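The image shows the fingertips at (318,355) and (457,355) with the gap already at 42 mm, narrower than the dish, so the pads closed without holding it. I'll measure the dish and the tips.

```bash
python3 - <<'E'
from h import *
c=cap('wrist'); P=cloud(c)
for u,v in [(212,236),(207,245),(203,265),(305,236),(310,245),(313,265),(259,193),(290,215),(230,215),(213,200),(305,200),(255,240),(259,273)]: print(u,v,P[v,u].round(4))
hsv=cv2.cvtColor(c['frame'],cv2.COLOR_RGB2HSV)
m=(c['depth']>0)&(P[...,2]>.055)&(P[...,2]<.08)&(np.hypot(P[...,0]-.43,P[...,1]-.013)<.06)&(hsv[...,1]>80)
p=P[m]; print(len(p),p.min(0),p.max(0))
for n in ('scene','top'):
    c=cap(n);P=cloud(c);m=(c['depth']>0)&(np.hypot(P[...,0]-.43,P[...,1]-.013)<.1)&(P[...,2]>.05)&(P[...,2]<.08)
    hsv=cv2.cvtColor(c['frame'],cv2.COLOR_RGB2HSV); p=P[m&(hsv[...,1]>80)]; print(n,len(p)); 
    if len(p): print(p.min(0),p.max(0))
    if n=='scene': save(c,'s2.png',(180,130,340,250),5)
E
```

```text
212 236 [0.403  0.0188 0.0845]
207 245 [0.4021 0.0188 0.0949]
203 265 [0.4035 0.0188 0.1131]
305 236 [0.4549 0.0264 0.0836]
310 245 [0.4556 0.027  0.0948]
313 265 [0.4532 0.0272 0.1141]
259 193 [0.4262 0.0422 0.0666]
290 215 [0.4538 0.018  0.034 ]
230 215 [0.4091 0.0109 0.0336]
213 200 [0.3963 0.0242 0.0422]
305 200 [0.4599 0.0349 0.0445]
255 240 [ 0.4309 -0.0067  0.0342]
259 273 [ 0.4353 -0.0159  0.0632]
2310 [ 0.39898948 -0.0198328   0.05502111] [0.46059775 0.04411839 0.07986401]
scene 167
[ 0.40320879 -0.01820022  0.05012973] [0.46671281 0.04388839 0.07048682]
top 0
```

View pics/s2.png

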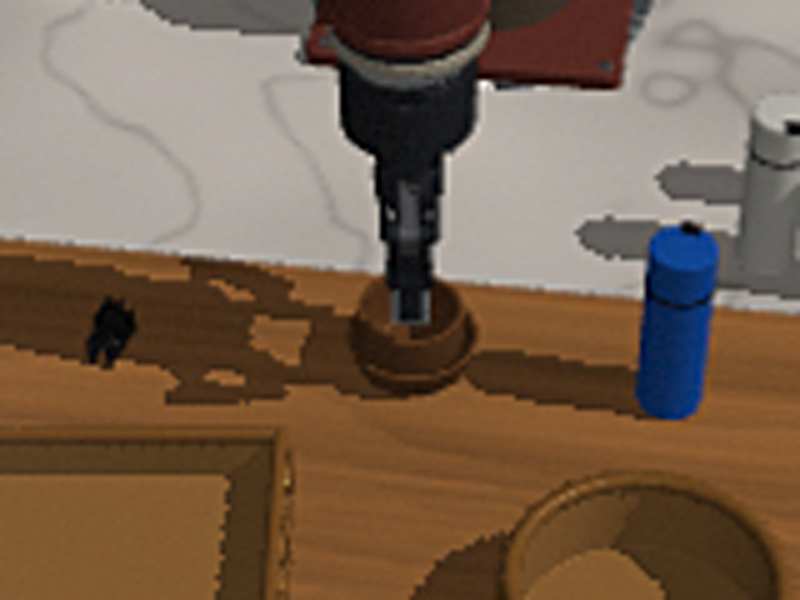

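```bash
python3 - <<'E'
from h import *
for n,us,vs in (('scene',(258,262,265),range(180,199,2)),('wrist',(208,212,303,308),range(228,260,4))):
    c=cap(n);P=cloud(c)
    for u in us:
        print(n,u,[(v,P[v,u].round(3).tolist(),c['frame'][v,u].tolist()) for v in vs])
E
```

```text
scene 258 [(180, [0.494, 0.013, 0.166], [0, 0, 4]), (182, [0.494, 0.012, 0.158], [0, 5, 5]), (184, [0.488, 0.011, 0.146], [7, 11, 14]), (186, [0.484, 0.01, 0.135], [4, 6, 13]), (188, [0.46, 0.006, 0.105], [57, 50, 42]), (190, [0.458, 0.006, 0.095], [74, 65, 58]), (192, [0.46, 0.006, 0.089], [76, 66, 56]), (194, [0.409, -0.003, 0.032], [107, 76, 53]), (196, [0.421, -0.001, 0.036], [83, 52, 24]), (198, [0.46, 0.005, 0.065], [60, 36, 21])]
scene 262 [(180, [0.492, 0.023, 0.165], [39, 39, 40]), (182, [0.49, 0.023, 0.156], [15, 12, 16]), (184, [0.475, 0.02, 0.135], [16, 16, 19]), (186, [0.478, 0.021, 0.13], [21, 24, 23]), (188, [0.461, 0.018, 0.107], [14, 12, 17]), (190, [0.461, 0.018, 0.099], [16, 15, 19]), (192, [0.46, 0.018, 0.091], [15, 13, 19]), (194, [0.455, 0.017, 0.078], [57, 56, 54]), (196, [0.418, 0.01, 0.034], [38, 23, 6]), (198, [0.462, 0.018, 0.069], [90, 56, 27])]
scene 265 [(180, [0.49, 0.031, 0.165], [36, 36, 36]), (182, [0.488, 0.031, 0.155], [20, 21, 21]), (184, [0.485, 0.03, 0.146], [12, 14, 16]), (186, [0.482, 0.03, 0.135], [13, 16, 20]), (188, [0.455, 0.025, 0.102], [
[... 1043 characters left out ...]
, (232, [0.458, 0.021, 0.066], [127, 74, 37]), (236, [0.453, 0.027, 0.085], [158, 160, 163]), (240, [0.452, 0.027, 0.089], [157, 158, 161]), (244, [0.452, 0.026, 0.093], [158, 159, 162]), (248, [0.451, 0.027, 0.098], [173, 174, 177]), (252, [0.45, 0.027, 0.102], [53, 54, 56]), (256, [0.45, 0.027, 0.106], [30, 28, 31])]
wrist 308 [(228, [0.466, 0.014, 0.043], [110, 68, 38]), (232, [0.467, 0.011, 0.044], [90, 55, 33]), (236, [0.462, 0.018, 0.065], [103, 53, 18]), (240, [0.455, 0.027, 0.089], [157, 161, 167]), (244, [0.454, 0.027, 0.094], [157, 159, 162]), (248, [0.454, 0.027, 0.097], [157, 158, 161]), (252, [0.453, 0.027, 0.101], [156, 157, 160]), (256, [0.452, 0.027, 0.105], [157, 158, 160])]
```

Both cameras put the tips at z ≈ 0.083 while the reported TCP is at 0.0725. The tips are therefore about 30 mm higher than the stated geometry implies, and x and y agree. I'll go by the measured tip height: open, descend 30 mm and measure again.

Request:
jog_arm:
  plan:
    - [[0,0,0,0,0,0,0.9],[0,0,0,0,0,0,0.9],[0,0,0,0,0,0,0.9],[0,-0.001,-0.02,0,0,0,0.9],[0,-0.001,-0.03,0,0,0,0.9]]

```text
time: 3.95
eef_pos: [0.4294, 0.0118, 0.0412]
eef_rot: [-90.0, 0.1, 8.8]
contact_force: [-0.4, 0.5, -0.5]
finger_gap: 0.077
```

```bash
cat > tip.py <<'E'
from h import *
s=robot.read_state(); print(s['time'],s['eef_pos'].round(4),s['eef_rot'].round(1),s['finger_gap'].round(4),s['contact_force'].round(1))
c=cap('wrist'); P=cloud(c); F=c['frame'].astype(int)
# light grey pads: low saturation, close to camera, above everything near TCP
d=np.hypot(P[...,0]-s['eef_pos'][0],P[...,1]-s['eef_pos'][1])
m=(c['depth']>0)&(d<.07)&(np.ptp(F,axis=2)<25)&(F.mean(2)>90)&(P[...,2]<s['eef_pos'][2]+.08)&(abs(P[...,2]-s['eef_pos'][2])<.06)
p=P[m]; print(len(p))
R=cv2.Rodrigues(np.array([0,0,-np.deg2rad(s['eef_rot'][2])]))[0]
q=(p-s['eef_pos'])@R.T
for sg in(-1,1):
    k=q[:,0]*sg>0
    if k.sum()>5: print('finger',sg,'tip z(1,5%)',np.percentile(p[k,2],[1,5]).round(4),'x_t',np.percentile(q[k,0],[5,50,95]).round(4),'y',np.percentile(q[k,1],[5,95]).round(4))
E
python3 tip.py
```

```text
Traceback (most recent call last):
  File "tip.py", line 2, in <module>
    s=robot.read_state(); print(s['time'],s['eef_pos'].round(4),s['eef_rot'].round(1),s['finger_gap'].round(4),s['contact_force'].round(1))
                                                                                      ^^^^^^^^^^^^^^^^^^^^^
AttributeError: 'float' object has no attribute 'round'
```

```bash
sed -i "s/s\['finger_gap'\].round(4)/s['finger_gap']/" tip.py; python3 tip.py
```

```text
3.95 [0.4294 0.0118 0.0412] [-90.    0.1   8.8] 0.07695238306597423 [-0.4  0.5 -0.5]
986
finger -1 tip z(1,5%) [0.0589 0.062 ] x_t [-0.0484 -0.0426 -0.0404] y [0.007 0.011]
finger 1 tip z(1,5%) [0.0588 0.0614] x_t [0.0399 0.0421 0.0448] y [0.0072 0.0108]
```

Tips are at 0.0585 and straddle the dish evenly. I'll go down 7 mm more, which puts the tips just above the big dish's rim, then close and lift a little.

Request:
jog_arm:
  plan:
    - [[0,0,-0.007,0,0,0,0.9],[0,0,-0.007,0,0,0,0.6],[0,0,-0.007,0,0,0,0.6],[0,0,-0.007,0,0,0,0.6],[0,0,-0.007,0,0,0,0.6]]
  force: 25

```text
time: 4.62
eef_pos: [0.4299, 0.0118, 0.0351]
eef_rot: [-90.0, -0.0, 8.8]
contact_force: [0.4, 0.9, -1.2]
finger_gap: 0.0642
```

```bash
python3 tip.py
```

```text
4.625 [0.4299 0.0118 0.0351] [-90.   -0.    8.8] 0.06422414815671955 [ 0.4  0.9 -1.2]
884
finger -1 tip z(1,5%) [0.0495 0.0522] x_t [-0.0391 -0.0364 -0.0342] y [0.0074 0.0109]
finger 1 tip z(1,5%) [0.0496 0.0519] x_t [0.0336 0.0358 0.0382] y [0.0082 0.0107]
```

Request:
jog_arm:
  plan:
    - [[0,0,0.02,0,0,0,0.6],[0,0,0.05,0,0,0,0.6],[0,0,0.1,0,0,0,0.6],[0.03,-0.03,0.1,0,0,0,0.6],[0.065,-0.07,0.1,0,0,0,0.6]]

```text
time: 5.3
eef_pos: [0.4962, -0.0586, 0.1364]
eef_rot: [-90.1, -0.1, 8.9]
contact_force: [0.9, -0.3, 0.4]
finger_gap: 0.0642
```

Request:
jog_arm:
  plan:
    - [[0.035,-0.04,0,0,0,0,0.6],[0.07,-0.08,0,0,0,0,0.6],[0.11,-0.12,0,0,0,0,0.6],[0.144,-0.156,0,0,0,0,0.6],[0.144,-0.156,0,0,0,0,0.6]]

```text
time: 5.92
eef_pos: [0.6397, -0.2179, 0.1333]
eef_rot: [-90.0, 0.1, 8.6]
contact_force: [0.8, -0.2, -0.7]
finger_gap: 0.0644
```

```bash
python3 - <<'E'
from h import *
s=robot.read_state();print(s['eef_pos'],s['finger_gap'])
c=cap('scene'); save(c,'s3.png',s=1.5)
c=cap('top');P=cloud(c);
m=(c['depth']>0)&(P[...,2]>.055)&(P[...,2]<.071)&(P[...,0]>.52)&(P[...,0]<.75)&(P[...,1]<0)&(P[...,1]>-.31)
print(cv2.minAreaRect(P[m][:,:2].astype(np.float32)))
m=(c['depth']>0)&(np.hypot(P[...,0]-.43,P[...,1]-.013)<.06)&(P[...,2]>.034); p=P[m];print('big',p.min(0),p.max(0))
E
```

```text
[ 0.63966855 -0.21792546  0.13326929] 0.06442903503173998
((0.6284993886947632, -0.15451176464557648), (0.1685388684272766, 0.2570677697658539), 8.259902954101562)
big [ 0.38796848 -0.02607973  0.03400817] [0.46463194 0.05231186 0.04800092]
```

View pics/s3.png

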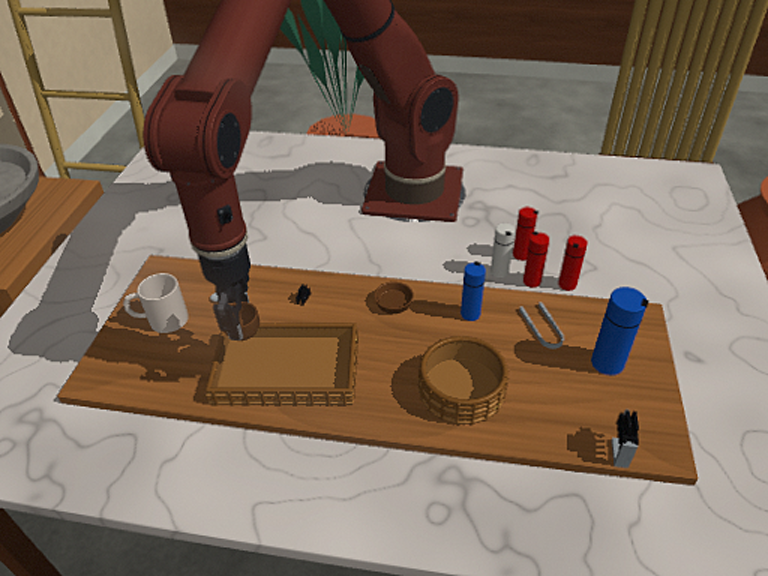

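The scene view shows the small dish held at (240,318) over the oblong basket, with the big dish alone and unmoved at (393,297). I'll lower, touch down and release.

Request:
jog_arm:
  plan:
    - [[0,0,-0.05,0,0,0,0.6],[0,0,-0.08,0,0,0,0.6],[0,0,-0.09,0,0,0,0.6],[0,0,-0.095,0,0,0,0.6],[0,0,-0.097,0,0,0,0.6]]

```text
time: 6.65
eef_pos: [0.6396, -0.2141, 0.0392]
eef_rot: [-90.0, -0.1, 8.8]
contact_force: [0.3, -0.4, -0.3]
finger_gap: 0.0642
```

```bash
python3 tip.py
```

```text
6.65 [ 0.6396 -0.2141  0.0392] [-90.   -0.1   8.8] 0.06424988943974459 [ 0.3 -0.4 -0.3]
876
finger -1 tip z(1,5%) [0.054  0.0558] x_t [-0.0388 -0.0363 -0.0342] y [0.0076 0.0108]
finger 1 tip z(1,5%) [0.054 0.056] x_t [0.0336 0.0358 0.0383] y [0.0077 0.0107]
```

Request:
jog_arm:
  plan:
    - [[0,0,-0.002,0,0,0,0.6],[0,0,-0.003,0,0,0,0.6],[0,0,-0.003,0,0,0,0.7],[0,0,-0.003,0,0,0,0.85],[0,0,-0.003,0,0,0,0.9]]

```text
time: 7.32
eef_pos: [0.6389, -0.2142, 0.035]
eef_rot: [-90.0, -0.0, 8.8]
contact_force: [0.6, -0.0, -0.1]
finger_gap: 0.0764
```

Request:
jog_arm:
  plan:
    - [[0,0,0,0,0,0,0.9],[0,0,0.03,0,0,0,0.9],[0,0,0.08,0,0,0,0.9],[0,0,0.13,0,0,0,0.6],[0,0,0.17,0,0,0,0.4]]

```text
time: 7.95
eef_pos: [0.6392, -0.2141, 0.2073]
eef_rot: [-90.0, -0.1, 8.8]
contact_force: [0.5, -0.1, -0.3]
finger_gap: 0.0419
```

```bash
python3 - <<'E'
from h import *
s=robot.read_state();print(s['eef_pos'],s['finger_gap'])
for n in('wrist','scene'):
    c=cap(n);P=cloud(c);hsv=cv2.cvtColor(c['frame'],cv2.COLOR_RGB2HSV)
    m=(c['depth']>0)&(np.hypot(P[...,0]-.64,P[...,1]+.214)<.042)&(P[...,2]>.058)&(P[...,2]<.075)&(hsv[...,1]>80)
    p=P[m];print(n,len(p),np.percentile(p[:,2],[5,50,95]),cv2.minEnclosingCircle(p[:,:2].astype(np.float32)))
    m=(c['depth']>0)&(np.hypot(P[...,0]-.445,P[...,1]+.17)<.03)&(P[...,2]>.048); p=P[m]
    if len(p): print('clip',len(p),np.percentile(p[:,2],97),cv2.minAreaRect(p[:,:2].astype(np.float32)))
E
```

```text
[ 0.6391518  -0.21406709  0.20725642] 0.041945469014754655
wrist 751 [0.06023898 0.06688481 0.06828206] ((0.6387726068496704, -0.21427951753139496), 0.031942207366228104)
clip 203 0.05551785354021874 ((0.44570815563201904, -0.1707702875137329), (0.011188922449946404, 0.02257678657770157), 77.2517318725586)
scene 173 [0.0590395  0.06576641 0.06968426] ((0.6399556994438171, -0.21345269680023193), 0.03330104425549507)
clip 92 0.619655370173871 ((0.44819438457489014, -0.1631082445383072), (0.025954026728868484, 0.04707908630371094), 82.78003692626953)
```

The small dish stands upright at (0.639, -0.214) with its rim at 0.067, as expected. Next is the clip at (0.4455, -0.171), jaws along 77°.

Request:
jog_arm:
  plan:
    - [[-0.05,0.01,0,0,0,0.18,0.4],[-0.1,0.02,0,0,0,0.36,0.4],[-0.15,0.033,0,0,0,0.54,0.4],[-0.185,0.043,0,0,0,0.72,0.4],[-0.1935,0.043,-0.03,0,0,0.9,0.4]]

```text
time: 8.68
eef_pos: [0.4446, -0.1715, 0.176]
eef_rot: [-90.2, 0.1, 60.7]
contact_force: [1.1, -0.3, 0.6]
finger_gap: 0.0345
```

Request:
jog_arm:
  plan:
    - [[0,0,-0.03,0,0,0.18,0.4],[0,0,-0.06,0,0,0.29,0.4],[0,0,-0.08,0,0,0.29,0.4],[0,0,-0.08,0,0,0.29,0.4]]

```text
time: 9.18
eef_pos: [0.4441, -0.1706, 0.0935]
eef_rot: [-89.8, -0.1, 77.0]
contact_force: [0.4, -0.5, 0.3]
finger_gap: 0.0345
```

```bash
python3 tip.py; python3 - <<'E'
from h import *
c=cap('wrist');P=cloud(c);save(c,'w4.png')
F=c['frame'].astype(int)
m=(c['depth']>0)&(np.hypot(P[...,0]-.445,P[...,1]+.17)<.03)&(P[...,2]>.045)&(P[...,2]<.06); p=P[m]
print('clip',len(p),np.percentile(p[:,2],97),cv2.minAreaRect(p[:,:2].astype(np.float32)))
E
```

```text
9.175 [ 0.4441 -0.1706  0.0935] [-89.8  -0.1  77. ] 0.034450133564606175 [ 0.4 -0.5  0.3]
703
finger -1 tip z(1,5%) [0.103  0.1053] x_t [-0.0242 -0.0219 -0.0199] y [0.0089 0.0112]
finger 1 tip z(1,5%) [0.1031 0.105 ] x_t [0.0182 0.0202 0.0225] y [0.0091 0.0112]
clip 279 0.05527450810869838 ((0.4446699321269989, -0.1707831770181656), (0.01003552507609129, 0.021930601447820663), 77.25613403320312)
```

View pics/w4.png

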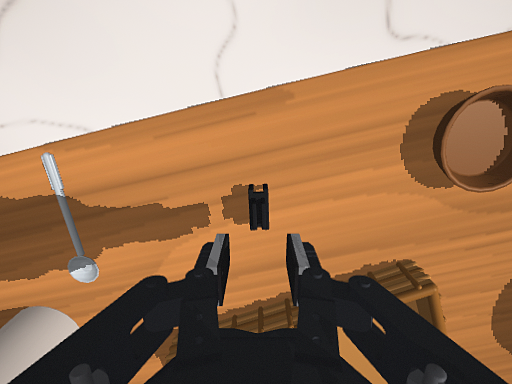

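The wrist view shows the clip at (259,207), centred between the jaws and square to them. I'll descend, grip its tabs and check.

Request:
jog_arm:
  plan:
    - [[0.0005,0,-0.03,0,0,0,0.4],[0.0005,0,-0.05,0,0,0,0.4],[0.0005,0,-0.057,0,0,0,0.4],[0.0005,0,-0.057,0,0,0,0.3],[0.0005,0,-0.057,0,0,0,0.05]]
  force: 20

```text
time: 9.9
eef_pos: [0.4466, -0.1714, 0.039]
eef_rot: [-90.1, 0.0, 77.0]
contact_force: [0.5, 0.3, 0.2]
finger_gap: 0.01
```

Request:
jog_arm:
  plan:
    - [[0,0,0,0,0,0,0.05],[0,0,0,0,0,0,0.05],[0,0,0,0,0,0,0.05]]

```text
time: 10.28
eef_pos: [0.4466, -0.1714, 0.0388]
eef_rot: [-90.1, 0.0, 77.0]
contact_force: [-0.3, 1.4, 7.0]
finger_gap: 0.0098
```

```bash
python3 tip.py
```

```text
10.275 [ 0.4466 -0.1714  0.0388] [-90.1   0.   77. ] 0.00983180516267674 [-0.3  1.4  7. ]
674
finger -1 tip z(1,5%) [0.0473 0.0494] x_t [-0.0119 -0.0096 -0.0075] y [0.0101 0.0114]
finger 1 tip z(1,5%) [0.0474 0.0497] x_t [0.006  0.0081 0.0103] y [0.01   0.0114]
```

Request:
jog_arm:
  plan:
    - [[0,0,0.02,0,0,0,0.05],[0,0,0.06,0,0,0,0.05],[0,0,0.1,0,0,0,0.05],[0.04,-0.01,0.1,0,0,0,0.05],[0.09,-0.02,0.1,0,0,0,0.05]]

```text
time: 10.95
eef_pos: [0.5368, -0.1927, 0.1394]
eef_rot: [-90.1, 0.2, 76.9]
contact_force: [-0.5, -0.7, 0.4]
finger_gap: 0.0096
```

Request:
jog_arm:
  plan:
    - [[0.04,-0.01,0,0,0,0,0.05],[0.08,-0.02,0,0,0,0,0.05],[0.103,-0.023,0,0,0,0,0.05],[0.103,-0.023,-0.03,0,0,0,0.05],[0.103,-0.023,-0.035,0,0,0,0.05]]

```text
time: 11.58
eef_pos: [0.6375, -0.2139, 0.1007]
eef_rot: [-89.8, -0.0, 77.0]
contact_force: [-0.4, 0.1, -0.8]
finger_gap: 0.0093
```

```bash
python3 tip.py; python3 - <<'E'
from h import *
c=cap('wrist');save(c,'w5.png');P=cloud(c);hsv=cv2.cvtColor(c['frame'],cv2.COLOR_RGB2HSV)
m=(c['depth']>0)&(np.hypot(P[...,0]-.64,P[...,1]+.214)<.042)&(P[...,2]>.06)&(P[...,2]<.075)&(hsv[...,1]>80)
p=P[m];print(len(p),cv2.minEnclosingCircle(p[:,:2].astype(np.float32)))
E
```

```text
11.575 [ 0.6375 -0.2139  0.1007] [-89.8  -0.   77. ] 0.009298994791824444 [-0.4  0.1 -0.8]
689
finger -1 tip z(1,5%) [0.1091 0.1114] x_t [-0.012  -0.0097 -0.0076] y [0.0097 0.0112]
finger 1 tip z(1,5%) [0.1089 0.1111] x_t [0.0059 0.008  0.0104] y [0.0095 0.0113]
1167 ((0.6384996771812439, -0.2143058329820633), 0.03194773197174072)
```

View pics/w5.png

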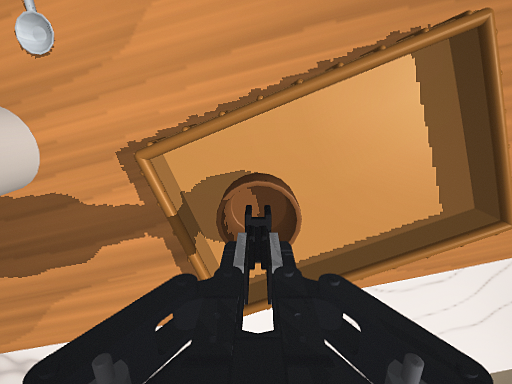

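The wrist view shows the clip held at (260,215) and centred over the dish. I'll lower it in and open only slightly.

Request:
jog_arm:
  plan:
    - [[0.001,0,-0.025,0,0,0,0.05],[0.001,0,-0.04,0,0,0,0.05],[0.001,0,-0.047,0,0,0,0.05],[0.001,0,-0.047,0,0,0,0.05],[0.001,0,-0.047,0,0,0,0.18]]

```text
time: 12.3
eef_pos: [0.6403, -0.2143, 0.0568]
eef_rot: [-90.1, 0.0, 77.0]
contact_force: [0.2, 0.6, 0.6]
finger_gap: 0.0155
```

Request:
jog_arm:
  plan:
    - [[0,0,0,0,0,0,0.18],[0,0,0.01,0,0,0,0.2],[0,0,0.05,0,0,0,0.2],[0,0,0.09,0,0,0,0.4],[0,0,0.13,0,0,0,0.7]]

```text
time: 12.92
eef_pos: [0.6399, -0.214, 0.1883]
eef_rot: [-90.1, 0.0, 77.0]
contact_force: [-0.0, -0.2, -0.0]
finger_gap: 0.0513
```

```bash
python3 - <<'E'
from h import *
s=robot.read_state();print(s['eef_pos'],s['finger_gap'])
c=cap('wrist');save(c,'w6.png');P=cloud(c);hsv=cv2.cvtColor(c['frame'],cv2.COLOR_RGB2HSV)
d=np.hypot(P[...,0]-.64,P[...,1]+.214)
p=P[(c['depth']>0)&(d<.042)&(P[...,2]>.06)&(P[...,2]<.075)&(hsv[...,1]>80)];print(len(p),cv2.minEnclosingCircle(p[:,:2].astype(np.float32)))
p=P[(c['depth']>0)&(d<.03)&(hsv[...,2]<60)&(P[...,2]<.08)];print('clip',len(p),np.percentile(p,[3,50,97],axis=0).round(3))
E
```

```text
[ 0.6399237  -0.21404237  0.18827019] 0.051281375274800534
817 ((0.6387457251548767, -0.21442484855651855), 0.03198420628905296)
clip 615 [[ 0.621 -0.238  0.036]
 [ 0.638 -0.212  0.053]
 [ 0.663 -0.188  0.067]]
```

View pics/w6.png

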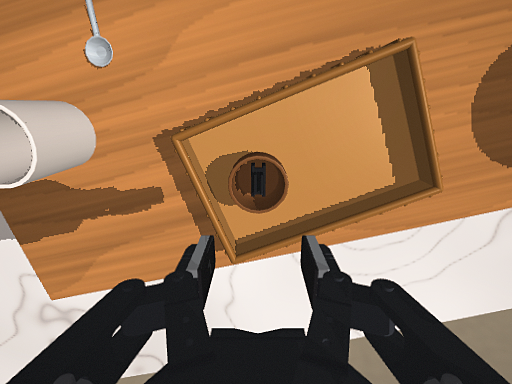

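The wrist view shows the clip standing in the dish at (258,178), and the dish undisturbed. Next is the tongue cleaner.

Request:
jog_arm:
  plan:
    - [[-0.02,0.055,0.02,0,0,0.15,0.85],[-0.04,0.11,0.04,0,0,0.3,0.85],[-0.06,0.165,0.04,0,0,0.45,0.85],[-0.08,0.22,0.04,0,0,0.6,0.85],[-0.1,0.275,0.04,0,0,0.646,0.85]]

```text
time: 13.6
eef_pos: [0.5391, 0.0626, 0.2267]
eef_rot: [-90.0, 0.1, 114.2]
contact_force: [0.8, 1.2, -0.2]
finger_gap: 0.0727
```

Request:
jog_arm:
  plan:
    - [[-0.02,0.055,0,0,0,0,0.85],[-0.04,0.11,0,0,0,0,0.85],[-0.06,0.165,0,0,0,0,0.85],[-0.08,0.22,-0.02,0,0,0,0.85],[-0.084,0.248,-0.07,0,0,0,0.85]]

```text
time: 14.22
eef_pos: [0.4554, 0.3133, 0.1582]
eef_rot: [-90.4, -0.0, 114.2]
contact_force: [0.7, -1.9, -0.8]
finger_gap: 0.0723
```

```bash
python3 tip.py; python3 - <<'E'
from h import *
print(robot.read_state()['joints'].round(0))
c=cap('wrist');save(c,'w7.png');P=cloud(c);F=c['frame'].astype(int)
m=(c['depth']>0)&(abs(P[...,0]-.456)<.08)&(abs(P[...,1]-.309)<.07)&(P[...,2]>.027)&(P[...,2]<.04)&(np.ptp(F,axis=2)<40)
p=P[m];print(len(p),cv2.minAreaRect(p[:,:2].astype(np.float32)),np.percentile(p[:,2],[5,95]))
E
```

```text
14.225 [0.4554 0.3133 0.1582] [-90.4  -0.  114.2] 0.07233195544085913 [ 0.7 -1.9 -0.8]
786
finger -1 tip z(1,5%) [0.176  0.1783] x_t [-0.0432 -0.041  -0.039 ] y [0.0095 0.0122]
finger 1 tip z(1,5%) [0.1763 0.1784] x_t [0.0376 0.0395 0.0417] y [0.0098 0.0122]
[ 13.  22. -62. 101.  20.  70.  59.]
1040 ((0.4562568962574005, 0.3091126084327698), (0.11451566964387894, 0.04745642840862274), 25.66204261779785) [0.02939232 0.03328891]
```

View pics/w7.png

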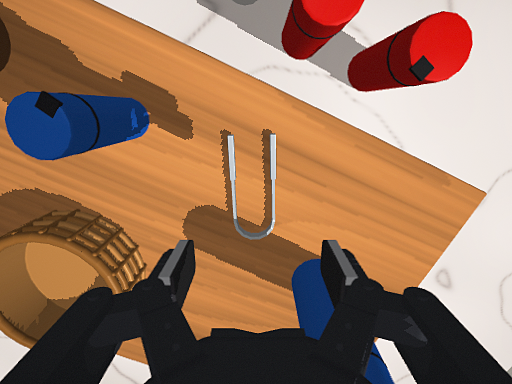

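The wrist view shows the steel U at (253,185), bend towards the gripper, and nothing else within the jaws. The big bottle is about 105 mm behind the tool. The outline is 114.5 x 47.5 mm and the top is at z 0.033, both as expected.

Request:
jog_arm:
  plan:
    - [[0.002,0.001,-0.05,0,0,0.02,0.85],[0.002,0.001,-0.1,0,0,0.02,0.85],[0.002,0.001,-0.13,0,0,0.02,0.85],[0.002,0.001,-0.142,0,0,0.02,0.85],[0.002,0.001,-0.144,0,0,0.02,0.85]]

```text
time: 14.95
eef_pos: [0.4586, 0.3097, 0.0128]
eef_rot: [-90.0, 0.0, 115.1]
contact_force: [-0.4, 0.5, 0.5]
finger_gap: 0.0724
```

```bash
python3 tip.py
```

```text
14.95 [0.4586 0.3097 0.0128] [-90.    0.  115.1] 0.07236645775158042 [-0.4  0.5  0.5]
4449
finger -1 tip z(1,5%) [0.0229 0.0256] x_t [-0.0421 -0.0201 -0.0062] y [-0.0498  0.0562]
finger 1 tip z(1,5%) [0.0228 0.0253] x_t [0.0065 0.0215 0.0405] y [-0.0506  0.0565]
```

Request:
jog_arm:
  plan:
    - [[0,0,0,0,0,0,0.4],[0,0,0,0,0,0,0.4],[0,0,0,0,0,0,0.4],[0,0,0,0,0,0,0.4]]
  force: 25

```text
time: 15.5
eef_pos: [0.4605, 0.3124, 0.0163]
eef_rot: [-90.4, -0.0, 115.2]
contact_force: [-2.9, -1.7, 25.0]
finger_gap: 0.0443
```

Request:
jog_arm:
  plan:
    - [[0,0,0.02,0,0,0,0.4],[0,0,0.06,0,0,0,0.4],[0,0,0.1,0,0,0,0.4],[0,0,0.16,0,0,0,0.4],[0,0,0.16,0,0,0,0.4]]

```text
time: 16.12
eef_pos: [0.4595, 0.3119, 0.1775]
eef_rot: [-90.5, 0.0, 115.2]
contact_force: [-0.1, -0.2, -0.6]
finger_gap: 0.0437
```

```bash
python3 - <<'E'
from h import *
s=robot.read_state();print(s['eef_pos'],s['finger_gap'])
c=cap('wrist');save(c,'w8.png')
E
```

```text
[0.4595415  0.31192426 0.17746162] 0.04374162941111166
```

View pics/w8.png

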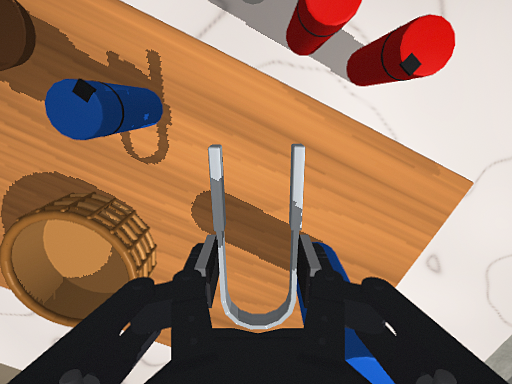

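The wrist view shows the U clamped across both legs, level, at (257,235), with the big bottle untouched. I'll carry it over the basket's free end, turning -106°.

Request:
jog_arm:
  plan:
    - [[0.02,-0.045,0,0,0,-0.18,0.4],[0.04,-0.09,0,0,0,-0.36,0.4],[0.055,-0.135,0,0,0,-0.54,0.4],[0.07,-0.18,0,0,0,-0.72,0.4],[0.085,-0.22,0,0,0,-0.9,0.4]]

```text
time: 16.8
eef_pos: [0.5425, 0.0877, 0.1713]
eef_rot: [-90.0, 0.1, 63.2]
contact_force: [0.5, 0.1, -1.5]
finger_gap: 0.0443
```

Request:
jog_arm:
  plan:
    - [[0.02,-0.045,0,0,0,-0.18,0.4],[0.04,-0.09,0,0,0,-0.36,0.4],[0.055,-0.135,0,0,0,-0.54,0.4],[0.07,-0.18,0,0,0,-0.72,0.4],[0.078,-0.2,0,0,0,-0.9,0.4]]

```text
time: 17.42
eef_pos: [0.6203, -0.1139, 0.1706]
eef_rot: [-90.0, 0.1, 11.5]
contact_force: [0.7, 0.1, -0.2]
finger_gap: 0.0439
```

Request:
jog_arm:
  plan:
    - [[0,0,-0.04,0,0,-0.057,0.4],[0,0,-0.08,0,0,-0.057,0.4],[0,0,-0.08,0,0,-0.057,0.4]]

```text
time: 17.8
eef_pos: [0.6179, -0.1099, 0.0883]
eef_rot: [-89.9, 0.4, 8.8]
contact_force: [0.1, -0.2, -0.1]
finger_gap: 0.0442
```

```bash
python3 - <<'E'
from h import *
s=robot.read_state();print(s['eef_pos'],s['eef_rot'],s['finger_gap'])
c=cap('wrist');save(c,'w9.png');P=cloud(c)
hsv=cv2.cvtColor(c['frame'],cv2.COLOR_RGB2HSV)
p=P[(c['depth']>0)&(P[...,2]>.085)&(P[...,2]<.12)&(hsv[...,1]<60)&(hsv[...,2]>100)]
R=cv2.Rodrigues(np.array([0,0,-np.deg2rad(8.7)]))[0]
q=(p-[.629,-.1545,0.022])@R.T; print(len(q),np.percentile(q,[2,98],axis=0))
E
```

```text
[ 0.61785346 -0.10994357  0.08825227] [-89.85338408   0.39853098   8.78505281] 0.04417922499013081
3802 [[-0.03118378 -0.00450773  0.07399016]
 [ 0.02232549  0.10608448  0.09442474]]
```

View pics/w9.png

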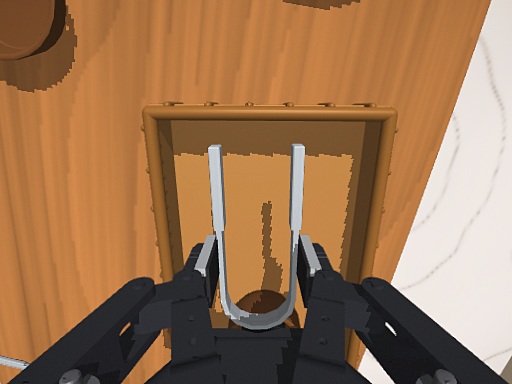

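The view shows the U level over the free end of the basket, with the dish and clip behind it at (263,305). The measured extent along the basket's y is -5 to +106 mm, which fits. Lowering.

Request:
jog_arm:
  plan:
    - [[0.004,-0.003,-0.03,0,0,0,0.4],[0.004,-0.003,-0.05,0,0,0,0.4],[0.004,-0.003,-0.06,0,0,0,0.4],[0.004,-0.003,-0.063,0,0,0,0.4],[0.004,-0.003,-0.063,0,0,0,0.4]]

```text
time: 18.48
eef_pos: [0.6252, -0.1131, 0.0296]
eef_rot: [-90.0, -0.0, 8.8]
contact_force: [-0.4, 0.2, 0.3]
finger_gap: 0.0443
```

```bash
python3 - <<'E'
from h import *
s=robot.read_state();print(s['eef_pos'],s['eef_rot'],s['finger_gap'],s['contact_force'])
c=cap('wrist');P=cloud(c)
hsv=cv2.cvtColor(c['frame'],cv2.COLOR_RGB2HSV)
R=cv2.Rodrigues(np.array([0,0,-np.deg2rad(8.7)]))[0]
q=(P-[.629,-.1545,0.022])@R.T
m=(c['depth']>0)&(hsv[...,1]<60)&(hsv[...,2]>100)&(q[...,1]>.07)&(q[...,1]<.11)&(abs(q[...,0])<.05); k=q[m]; print(len(k),np.percentile(k,[2,50,98],axis=0))
E
```

```text
[ 0.62519887 -0.11308695  0.02955252] [-9.00081918e+01 -3.44267961e-02  8.76853693e+00] 0.04426808096295406 [-0.3949745   0.18461272  0.29693854]
1548 [[-0.02196439  0.0708379   0.01726447]
 [-0.01639767  0.08759965  0.02370004]
 [ 0.02516086  0.10232122  0.02504105]]
```

Request:
jog_arm:
  plan:
    - [[0,0,-0.003,0,0,0,0.4],[0,0,-0.005,0,0,0,0.4],[0,0,-0.006,0,0,0,0.4],[0,0,-0.006,0,0,0,0.6],[0,0,-0.006,0,0,0,0.75]]

```text
time: 19.15
eef_pos: [0.6249, -0.1132, 0.0229]
eef_rot: [-90.0, 0.0, 8.8]
contact_force: [1.2, -0.0, 0.2]
finger_gap: 0.0639
```

Request:
jog_arm:
  plan:
    - [[0,0,0,0,0,0,0.75],[0,0,0.03,0,0,0,0.75],[0,0,0.08,0,0,0,0.75],[0,0,0.14,0,0,0,0.75],[0,0,0.2,0,0,0,0.75]]

```text
time: 19.77
eef_pos: [0.6246, -0.1131, 0.2248]
eef_rot: [-90.0, 0.0, 8.8]
contact_force: [0.8, -0.7, -0.0]
finger_gap: 0.0641
```

```bash
python3 - <<'E'
from h import *
s=robot.read_state();print(s['eef_pos'],s['eef_rot'],s['finger_gap'],s['contact_force'])
c=cap('wrist');P=cloud(c);save(c,'w10.png')
hsv=cv2.cvtColor(c['frame'],cv2.COLOR_RGB2HSV)
R=cv2.Rodrigues(np.array([0,0,-np.deg2rad(8.7)]))[0]
q=(P-[.629,-.1545,0.022])@R.T
m=(c['depth']>0)&(hsv[...,1]<60)&(hsv[...,2]>100)&(q[...,1]>-.03)&(q[...,1]<.115)&(abs(q[...,0])<.07)&(q[...,2]<.06); k=q[m]; print(len(k),np.percentile(k,[2,50,98],axis=0),cv2.minAreaRect(k[:,:2].astype(np.float32)))
for lo,hi in((-.02,.02),(.02,.06),(.06,.12)): print(lo,np.percentile(k[(k[:,1]>lo)&(k[:,1]<hi),2],[5,50,95]))
E
```

```text
[ 0.62456856 -0.11308042  0.22479072] [-8.99960647e+01  4.58284525e-03  8.77315721e+00] 0.06406078017560239 [ 0.81198646 -0.70527342 -0.01582902]
742 [[-0.02239892 -0.00978436  0.0093793 ]
 [ 0.0021174   0.05509128  0.01721125]
 [ 0.02430569  0.10034445  0.01887236]] ((0.0014870837330818176, 0.04317014664411545), (0.047230955213308334, 0.11803591251373291), 1.2361186742782593)
-0.02 [0.0092125  0.01694193 0.01844595]
0.02 [0.0153541  0.01734437 0.01852134]
0.06 [0.01598835 0.01724986 0.01854375]
```

View pics/w10.png

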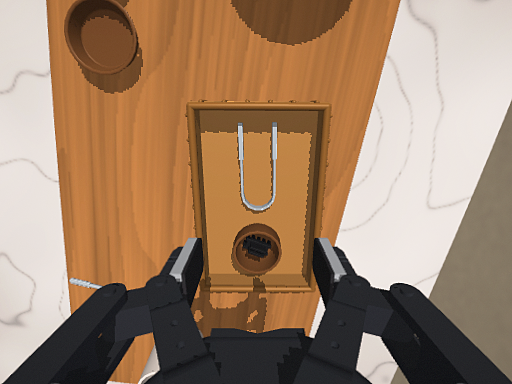

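The view shows the U flat on the basket floor at (258,165), with its top 17 mm above the basket's underside over its whole length, and the dish with the clip upright at (257,248). Last is the small bottle, with the jaws along y to stay clear of the white bottle.

Request:
jog_arm:
  plan:
    - [[-0.03,0.04,0,0,0,0.18,0.85],[-0.06,0.08,0,0,0,0.36,0.85],[-0.09,0.12,0,0,0,0.54,0.85],[-0.115,0.16,0,0,0,0.72,0.85],[-0.135,0.2,0,0,0,0.9,0.85]]

```text
time: 20.45
eef_pos: [0.4888, 0.088, 0.2228]
eef_rot: [-90.0, 0.0, 60.7]
contact_force: [-0.3, -0.1, 0.4]
finger_gap: 0.0727
```

Request:
jog_arm:
  plan:
    - [[-0.03,0.04,0,0,0,0.18,0.85],[-0.05,0.081,0,0,0,0.36,0.85],[-0.05,0.081,0,0,0,0.517,0.85],[-0.05,0.081,0,0,0,0.517,0.85]]

```text
time: 20.95
eef_pos: [0.4397, 0.168, 0.2229]
eef_rot: [-90.0, 0.0, 89.9]
contact_force: [-0.4, 0.2, 0.3]
finger_gap: 0.0726
```

```bash
python3 - <<'E'
from h import *
s=robot.read_state();print(s['eef_pos'],s['eef_rot'],s['finger_gap'])
c=cap('wrist');P=cloud(c);save(c,'w11.png')
hsv=cv2.cvtColor(c['frame'],cv2.COLOR_RGB2HSV); ok=c['depth']>0
m=ok&(np.hypot(P[...,0]-.44,P[...,1]-.168)<.05)&(P[...,2]>.135)&(P[...,2]<.15)&(hsv[...,0]>100)&(hsv[...,0]<130)
p=P[m];print(len(p),np.percentile(p[:,2],[5,95]),cv2.minEnclosingCircle(p[:,:2].astype(np.float32)))
m=ok&(P[...,0]<.4)&(P[...,1]>.1)&(P[...,2]>.06)&(P[...,2]<.15)&(np.hypot(P[...,0]-.34,P[...,1]-.2)<.15); p=P[m]; print('near bottles',len(p)); 
if len(p):print(p.max(0))
for n in('scene','top'):
    c=cap(n);P=cloud(c); d=np.hypot(P[...,0]-.63,P[...,1]-.165); m=(c['depth']>0)&(d<.09)&(P[...,2]>.078)&(P[...,2]<.09); print(n,m.sum(),cv2.minEnclosingCircle(P[m][:,:2].astype(np.float32)))
E
```

```text
[0.43970949 0.16798423 0.22290138] [-9.00263239e+01  3.22883677e-02  8.99377515e+01] 0.07262650799345689
1301 [0.14054425 0.14335173] ((0.43941980600357056, 0.1679372638463974), 0.020096542313694954)
near bottles 5065
[0.32166397 0.3467548  0.12327497]
scene 606 ((0.6309794783592224, 0.1656823307275772), 0.07691515982151031)
top 645 ((0.627914309501648, 0.1649056226015091), 0.07725073397159576)
```

View pics/w11.png

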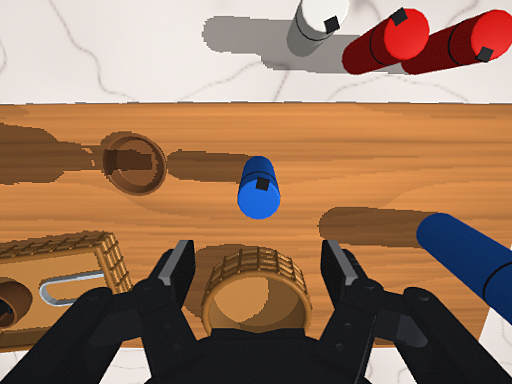

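The view shows the small blue bottle's cap at (258,195), with a 20 mm radius and its top at 0.142, so it is the right one. The jaws are centred on it and the look-alikes end at x 0.32, clear of the gripper.

Request:
jog_arm:
  plan:
    - [[0,0,-0.05,0,0,0,0.85],[0,0,-0.1,0,0,0,0.85],[0,0,-0.125,0,0,0,0.85],[0,0,-0.133,0,0,0,0.85],[0,0,-0.133,0,0,0,0.85]]

```text
time: 21.72
eef_pos: [0.4401, 0.1678, 0.0902]
eef_rot: [-90.0, -0.0, 89.9]
contact_force: [0.9, -0.8, 0.7]
finger_gap: 0.0726
```

Request:
jog_arm:
  plan:
    - [[0,0,0,0,0,0,0.3],[0,0,0,0,0,0,0.3],[0,0,0,0,0,0,0.3],[0,0,0,0,0,0,0.3],[0,0,0,0,0,0,0.3]]
  force: 35

```text
time: 22.35
eef_pos: [0.4407, 0.1681, 0.091]
eef_rot: [-90.1, -0.0, 89.9]
contact_force: [-0.3, -0.6, 6.4]
finger_gap: 0.0392
```

Request:
jog_arm:
  plan:
    - [[0,0,0.02,0,0,0,0.3],[0,0,0.06,0,0,0,0.3],[0,0,0.1,0,0,0,0.3],[0,0,0.1,0,0,0,0.3]]

```text
time: 22.85
eef_pos: [0.4415, 0.1685, 0.1927]
eef_rot: [-90.3, -0.0, 89.9]
contact_force: [-0.1, -0.2, -2.5]
finger_gap: 0.0389
```

```bash
python3 - <<'E'
from h import *
s=robot.read_state();print(s['eef_pos'],s['finger_gap'])
c=cap('top');P=cloud(c);hsv=cv2.cvtColor(c['frame'],cv2.COLOR_RGB2HSV)
for n in('top','scene'):
    c=cap(n);P=cloud(c);hsv=cv2.cvtColor(c['frame'],cv2.COLOR_RGB2HSV)
    m=(c['depth']>0)&(np.hypot(P[...,0]-.44,P[...,1]-.168)<.05)&(hsv[...,0]>100)&(hsv[...,0]<130)&(hsv[...,1]>150)
    print(n,m.sum()); 
    if m.sum(): print(np.percentile(P[m],[1,50,99],axis=0))
E
```

```text
[0.4414707  0.16847671 0.19273895] 0.03885808995399192
top 0
scene 571
[[0.42894052 0.13416811 0.12548754]
 [0.45485277 0.16594932 0.20034799]
 [0.46144627 0.18548077 0.27997095]]
```

Request:
jog_arm:
  plan:
    - [[0.045,0,0,0,0,0,0.3],[0.095,-0.001,0,0,0,0,0.3],[0.145,-0.002,0,0,0,0,0.3],[0.18,-0.003,0,0,0,0,0.3],[0.189,-0.003,0,0,0,0,0.3]]

```text
time: 23.62
eef_pos: [0.6296, 0.1643, 0.187]
eef_rot: [-89.8, -0.0, 89.9]
contact_force: [0.1, 1.0, -1.2]
finger_gap: 0.0393
```

Request:
jog_arm:
  plan:
    - [[0,0,-0.03,0,0,0,0.3],[0,0,-0.06,0,0,0,0.3],[0,0,-0.08,0,0,0,0.3],[0,0,-0.085,0,0,0,0.3],[0,0,-0.085,0,0,0,0.3]]

```text
time: 24.25
eef_pos: [0.6288, 0.1651, 0.1054]
eef_rot: [-90.0, -0.0, 90.0]
contact_force: [0.0, 1.3, -0.5]
finger_gap: 0.0389
```

```bash
python3 - <<'E'
from h import *
s=robot.read_state();print(s['eef_pos'],s['eef_rot'],s['finger_gap'],s['contact_force'])
for n in('scene','wrist'):
    c=cap(n);P=cloud(c);hsv=cv2.cvtColor(c['frame'],cv2.COLOR_RGB2HSV)
    m=(c['depth']>0)&(np.hypot(P[...,0]-.63,P[...,1]-.165)<.05)&(hsv[...,0]>100)&(hsv[...,0]<130)&(hsv[...,1]>150)
    if n=='scene': save(c,'s12.png',(200,120,440,300),3)
    print(n,np.percentile(P[m],[1,50,99],axis=0))
E
```

```text
[0.62884646 0.16505595 0.10535284] [-9.00120556e+01 -5.68850804e-03  8.99658857e+01] 0.03891090838439639 [ 0.00929642  1.34413279 -0.50132977]
scene [[0.61573399 0.12864692 0.04153791]
 [0.64312325 0.16360934 0.12218867]
 [0.65013354 0.20640433 0.27506021]]
wrist [[0.60913617 0.14545593 0.04737709]
 [0.61760831 0.16366703 0.15554469]
 [0.64514883 0.18338662 0.15843559]]
```

View pics/s12.png

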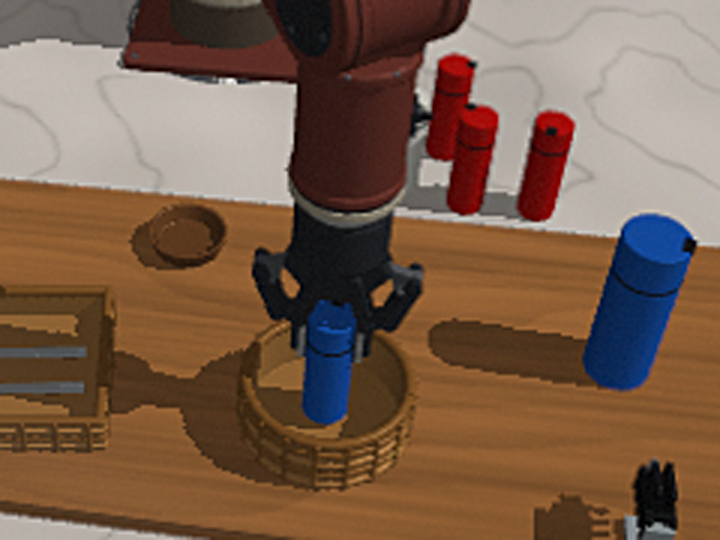

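The scene crop shows the bottle upright at (328,365), inside the round basket and about 8 mm above its floor. Lowering and releasing.

Request:
jog_arm:
  plan:
    - [[0,0,-0.004,0,0,0,0.3],[0,0,-0.007,0,0,0,0.3],[0,0,-0.007,0,0,0,0.3]]

```text
time: 24.72
eef_pos: [0.6287, 0.1647, 0.0977]
eef_rot: [-90.0, 0.0, 90.0]
contact_force: [0.6, 0.7, -1.3]
finger_gap: 0.0391
```

```bash
python3 - <<'E'
from h import *
s=robot.read_state();print(s['eef_pos'],s['contact_force'])
c=cap('wrist');P=cloud(c);hsv=cv2.cvtColor(c['frame'],cv2.COLOR_RGB2HSV)
m=(c['depth']>0)&(np.hypot(P[...,0]-.63,P[...,1]-.165)<.05)&(hsv[...,0]>100)&(hsv[...,0]<130)&(hsv[...,1]>150)
print(np.percentile(P[m][:,2],[50,90,99]))
E
```

```text
[0.6286934  0.16471861 0.09765457] [ 0.58535168  0.68708395 -1.32466341]
[0.1473778  0.14924005 0.15172972]
```

Request:
jog_arm:
  plan:
    - [[0,0,-0.001,0,0,0,0.35],[0,0,-0.001,0,0,0,0.5],[0,0,-0.001,0,0,0,0.75],[0,0,-0.001,0,0,0,0.85],[0,0,-0.001,0,0,0,0.85]]

```text
time: 25.4
eef_pos: [0.6289, 0.1649, 0.097]
eef_rot: [-90.0, -0.0, 90.0]
contact_force: [0.5, -0.0, 0.5]
finger_gap: 0.0726
```

Request:
jog_arm:
  plan:
    - [[0,0,0.03,0,0,0,0.85],[0,0,0.08,0,0,0,0.85],[0,0,0.12,0,0,0,0.85],[-0.03,-0.05,0.14,0,0,0,0.85],[-0.08,-0.09,0.14,0,0,0,0.85]]

```text
time: 26.02
eef_pos: [0.5508, 0.0748, 0.2383]
eef_rot: [-90.2, -0.1, 89.9]
contact_force: [0.3, -0.7, 0.4]
finger_gap: 0.0729
```

Request:
jog_arm:
  plan:
    - [[-0.03,0,0.02,0,0,0,0.85],[-0.05,0,0.04,0,0,0,0.85],[-0.05,0,0.04,0,0,0,0.85],[-0.05,0,0.04,0,0,0,0.85]]

```text
time: 26.52
eef_pos: [0.5004, 0.0755, 0.2766]
eef_rot: [-90.0, 0.0, 89.9]
contact_force: [0.1, 0.6, 0.0]
finger_gap: 0.0724
```

```bash
sed -e "s/for f in('t0','s0'):/for f in('top','scene'):/" -e "s/c=dict(np.load(f+'.npz'))/c=cap(f); save(c,'end_'+f+'.png',s=1.5)/" m.py > m2.py; python3 m2.py; python3 -c "
from h import *
s=robot.read_state();print(s['time'],s['eef_pos'],s['contact_force'])"
```

```text
top board z 0.024564969022361383
blue px [ 69 145] 1093 zt 0.189 lo [0.5   0.394] hi [0.555 0.449] top rect [527. 421.] [53. 54.] 81.3
tall px [228  76] 21291 zt 0.710 lo [ 0.38 -0.29] hi [0.725 0.126] top rect [407.  39.] [55. 58.] 0.0
tall px [81 81] 435 zt 0.110 lo [0.682 0.415] hi [0.749 0.441] top rect [717. 429.] [34. 17.] 1.5
tall px [ 68 145] 1310 zt 0.189 lo [0.499 0.394] hi [0.56  0.455] top rect [530. 425.] [59. 58.] 15.5
tall px [408 145] 1049 zt 0.113 lo [ 0.5   -0.489] hi [ 0.577 -0.384] top rect [ 539. -423.] [75. 75.] 22.8
scene board z 0.023629008694542764
blue px [413 220] 1273 zt 0.190 lo [0.506 0.395] hi [0.564 0.453] top rect [534. 425.] [57. 56.] 64.7
blue px [310 242] 569 zt 0.151 lo [0.612 0.145] hi [0.651 0.184] top rect [631. 165.] [38. 35.] 84.1
tall px [284  75] 5902 zt 0.651 lo [0.45  0.007] hi [0.563 0.143] top rect [547.  82.] [102.  32.] 89.1
tall px [103 201] 1074 zt 0.113 lo [ 0.501 -0.495] hi [ 0.582 -0.384] top rect [ 542. -423.] [78. 76.] 41.3
tall px [262 198] 346 zt 0.046 lo [ 0.39  -0.026] hi [0.47  0.052] top rect [430.  12.] [78. 79.] 82.6
tall px [413 220] 1323 zt 0.190 lo [0.501 0.395] hi [0.564 0.455] top rect [533. 426.] [58. 60.] 30.0
tall px [188 242] 4476 zt 0.066 lo [ 0.534 -0.291] hi [ 0.732 -0.017] top rect [ 633. -154.] [167. 256.] 8.7
tall px [309 252] 2519 zt 0.149 lo [0.56 0.09] hi [0.71  0.242] top rect [630. 165.] [39. 38.] 40.2
tall px [417 291] 517 zt 0.111 lo [0.684 0.415] hi [0.753 0.442] top rect [719. 428.] [36. 17.] 0.4
26.625 [0.5002497  0.07571373 0.27610813] [-0.70227525 -0.18288833 -0.22874278]
```

View pics/end_scene.png

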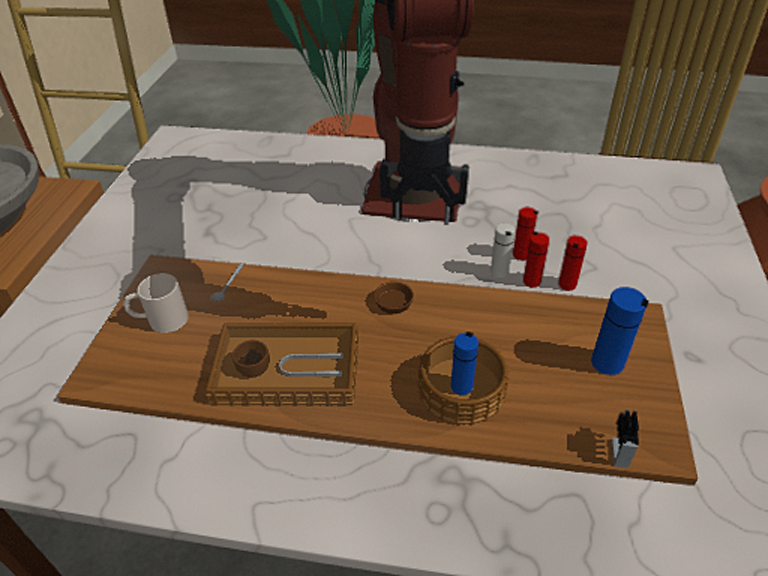

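The final scene shows the bottle upright in the round basket at (465,365), the dish with the clip at (251,358), and the U flat at (312,365). The rest is unmoved and the arm is clear, so I'm handing in.

```bash
python3 -c "
from rig import robot
print(robot.sign_off())"
```

```text
the job is handed in; nothing more can be done
None
```

I placed all four things and handed the job in at about 27 s of the 106 s. No verdict was reported.

**Last checks:**
- **Small bottle:** it stands upright at (0.631, 0.165), about 1 mm from the round basket's centre. Its top is at z 0.149, against 0.148 expected on the floor.
- **Small dish:** it is upright in the oblong basket at local (+0.010, -0.061), with its rim at z 0.067 (expected).
- **Hair clip:** it was standing in the small dish when seen after release, and still looks so in the last picture.
- **Tongue cleaner:** it lies flat on the oblong basket's floor, its top 17 mm above the basket's underside along its whole length.
- **Left in place:** the big bottle, big dish and mug measure within about 2 mm of where they started. The teaspoon looks unmoved in the pictures, but I did not measure it.

**What failed or disagreed:**
- **Missed grasp:** my first grasp of the small dish closed above its rim. The fingertips measured about 30 mm higher than the stated 25 mm ahead of the TCP, so I set every later height from camera measurements.
- **Fingertip contact:** that height estimate was probably a few mm out, because the wrist force reached 25 N, apparently with the tips touching the board, as the fingers closed on the cleaner. The limit is 120 N.
- **Camera offset:** the two fixed cameras differed by about 4 mm in x. I used the average or the wrist camera instead.

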